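# Tip a die plate off the forming block and rack it

### The arm

A 7-joint arm with a two-finger parallel gripper is mounted at the origin on the work surface. World frame = base frame: x ahead of the robot, y to its left, z up, the work surface at z = 0. Lengths are in mm, angles in rad, forces in N, time in s.
With the tool pointing down it reaches from about 425 to 950 mm from the base axis. Payload 4.7 kg.
Tool frame: the origin (TCP) lies midway between the tips of the shut fingers; the grasp point (between the pads) lies 19 mm behind it; z points along the fingers, y is the line along which they close (so a half turn about z gives the same grasp; the last joint's range is limited). The gripper opens to 85 mm and grips with 20 to 120 N. Pads are 22 mm wide; open, the fingers measure 114 mm over their backs; the gripper's body (76 mm by 85 mm) begins 54 mm behind the grasp point. The pads swing forward as they close: fully open they stand 13 mm farther back than shut.
Start: joints at [-1.319, 0.469, -0.049, 1.532, 0.024, 1.141, -0.082], TCP at [187.017, 648.593, 231.335] pointing down, gripper open.
Joint ranges: [-2.59, 2.59], [-0.33, 1.99], [-1.39, 1.29], [0.1, 2.45], [-1.04, 4.18], [0.21, 1.99], [-2.66, 2.66]. Speed limits (rad/s): [2.57, 2.57, 3.14, 3.14, 3.14, 3.14, 3.14].

### API

Orientations are given as a unit quaternion [x, y, z, w].
In Python, from workcell import readout, imaging, sign_off gives the robot as it stands. The module is installed in compiled form; this text tells all that it offers.
- The arm moves only by the tool send_rows, never from a script. Its arguments are lists of equal length, an entry for each row: "delta_rot": the turn, a rotation vector about the tool's x, y, z in rad, a list of three; "offset": the shift along the tool's x, y, z in cm, a list of three; "gripper": the opening, from 0 (shut) to 1 (fully open). A call has exactly 5 rows; each row shifts and turns the commanded pose from where the row before left it, along the tool's axes as they then stand; what a row does not reach is not made up. A row lasts 1/10 s, in which the tool goes at most 50 mm and 8.59 degrees, less where a joint would pass 70% of its speed; a pose out of reach is approached as far as the arm can. A call with a gripper value outside its range is refused whole. The fingers move at their own pace and stop on an object; "force" is the grip in N (left out, the last holds). Time passes only in rows, so rows that do not move let the fingers close, or fill a call up. It gives the time, the measured TCP pose, the force, the opening and the grip force at its end, in the units of the state.
- readout.read_state(): the state, without advancing time (a new reading comes with each control period).
- imaging.camera(name): name is "scene" or "top" or "wrist"; returns a dict with "color" (384x512x3 uint8, red, green, blue), "fx", "fy", "cx", "cy" (pixels), "pose" (4x4, takes a point from camera to world coordinates); the wrist camera has in their place "mount" (4x4, takes a point from camera to tool coordinates, whose origin is the TCP and whose axes are the flange's). Camera axes: x right, y down, z forward; pixel columns grow to the right and rows downward; lengths in mm; the calibration is good to about 2 mm. The wrist camera is an equidistant fisheye: a pixel r from the principal point sees the ray r / f radians off the axis. A picture is of the moment at which its call begins: read the wrist's pose just before it. There is no depth.
- sign_off(): hands the job in; it is judged then, once.
Trained networks look in a picture, given as the dict that the camera call returned (one of the last four; its "shot" number tells which), for a name from the list of things; names that differ only in an ending like _2 or _b are one class to them, and where a whole thing is asked for, a point or a joint stands for the part that bears it (a point fixed in the world has none). Each returns a list of dicts, best first, with "conf" (0 to 1); they miss things now and then, are a little off and sometimes report something else, mostly with a low value. They report only what shows in the picture. A call takes as long as a camera call. They do not tell look-alikes from the thing itself.
- imaging.masks_of(name, picture): "mask" (384x512 bool, what is visible of it) and "bbox" ([left, top, width, height] in pixels, round what is visible of it).
The state is a dict: "time": time; "qpos": joint angles; "qvel": joint speeds; "effort": joint torques, N m; "ee_pos": TCP position; "orientation": TCP orientation; "ft_force": force on the tool from outside, world axes, zero at the start; "ft_torque": the same for the moment, N m; "gripper_width": opening from 0.0 (shut) to 1.0 (fully open); "finger_force": force on a finger pad.
Only numpy, scipy, OpenCV 4.12 (cv2) and the standard library are available. Lean on these libraries where they do the work, as an engineer would, in place of code of your own. Each camera call takes 0.05 s, during which the arm holds its last target. There are 200 camera calls.

### The job

The aluminium die plate lies flat on the wooden forming block with one end reaching out over the trough, too wide and too flat to be picked up. Press that overhanging end down into the trough so that the plate tips up and stays leaning there by itself with your fingers off it, then take it by its raised end, lift it out and set it down (do not drop it) on edge, pressed end down, in the empty slot of the wooden rack. Leave the other tools on the bench where they are.

Things in the scene. Friction and masses are not known exactly. Their poses are not given: they have to be found in the camera images.
- block: Fixed wooden forming block, 216 (x) x 150 (y) x 82 mm high, origin at the centre of its underside, x along its length, z up; its yaw varies by up to 0.25 rad. From -x to +x its flat top is a 130 mm bank, a trough (46 mm wide, 70 mm deep, straight upright walls, cut right across in y and open at both ends), and a 40 mm bank of the same height. The plate lies on the 130 mm bank.
- trough_edge (a point): Middle of the upper edge where the 130 mm bank ends and the trough begins (block x = 22 mm, z = 82 mm); axes as the block. The edge runs along the block's y, the trough reaches from here 46 mm along the block's +x.
- die: Loose plain aluminium plate with four small dark dots and a dark circle on top, 130 (x) x 100 (y) x 8 mm thick, about 0.28 kg (varies); origin at the centre of its underside, z its upper face's normal. Its +x end starts 26 to 38 mm out over the trough, its centre of mass still over the bank. Pushing it flat only bridges the trough.
- die_press (a point): Middle of the plate's +x end face (overhanging end), at half thickness; axes as the plate. The overhang takes roughly 3 to 12 N downward, more the nearer to the trough edge one presses. Let go too soon and the plate falls back flat; tipped past about 40 degrees it slides down by itself until this end stands on the trough floor.
- die_lift (a point): Middle of the plate's -x end face (the end that rises), at half thickness; axes as the plate. From here the plate runs 130 mm along its +x. Once tipped, the plate leans on the trough edge at 55 to 80 degrees from level (it depends on friction and on how it was pressed), with 45 to 60 mm of it (along the plate) above the block's top.
- rack: Fixed pale wooden rack block, 174 (x) x 130 (y) x 58 mm high, origin at the centre of its underside; yaw varies by up to 0.25 rad. Three upright slots cut across it at x = -55, 0 and +55 mm, each 18 mm wide in x, open at both y ends, floor 14 mm above the bench. Two hold fixed copper and brass plates, 8 mm thick, 100 mm wide, standing up to 112 mm above the slot floor; which slot is empty varies.
- bay: Fixed green strip 14 x 126 x 2 mm lying on the floor of the empty slot: origin at the centre of its underside, 14 mm above the bench (strip's top at 16 mm); x across the slot (the direction of the racked plate's thickness), y along the slot, z up.
- punch_a: Loose square dark steel punch 110 x 9 x 9 mm lying between block and rack; origin at the centre of its underside.
- punch_b: Loose square steel punch 100 x 8 x 8 mm lying in front; origin at the centre of its underside.
- hammer: Loose hammer 250 mm long, lying flat; origin under the middle of its length.
- mallet: Loose wooden mallet, 230 mm long, head 50 mm diameter; origin under the handle's front part.
- pitch_bowl: Loose heavy black bowl 160 mm across, 70 mm high, filled, with a copper disc on top; origin at the centre of its underside.
- punch_cup: Loose blue cup 68 mm across with punches standing in it, 145 mm high; origin at the centre of its underside.
- wax_jar: Loose jar 60 mm across, 70 mm high; origin at the centre of its underside.
Things that resemble listed ones, but are neither listed nor needed, are in the scene too. Of the things shaped like the die, the aluminium one is meant.

How it is judged (in metres and radians):
On the way:
1. the die plate has been tipped up and leans in the trough by itself, fingers off it (angle between die's own z axis and vertical between 0.75 and 1.53 rad and x of die_press in the frame of block between 0.02 and 0.075 m and z of die_press in the frame of block between 0 and 0.04 m and y of die_press in the frame of block between -0.075 and 0.075 m and z of die_lift in the frame of block above 0.095 m and contact force between each of the arm, the fingers and die below 0.05 N and linear speed of die below 0.03 m/s), for 0.2 s.
At the end, for the whole second after the job is handed in: The die plate stands in the rack's empty slot at rest: its pressed end on the slot floor (within about 12 mm), within 9 mm of the slot's middle across and 20 mm along it, its faces within about 0.32 rad of upright (x of die_press in the frame of bay between -0.009 and 0.009 m and y of die_press in the frame of bay between -0.02 and 0.02 m and z of die_press in the frame of bay between -0.003 and 0.012 m and angle between die's own z axis and vertical between 1.25 and 1.9 rad and angle between the y axis of die and the y axis of bay, either way round below 0.25 rad and linear speed of die below 0.02 m/s); the robot touches nothing.
It fails at once if another tool on the bench is moved by more than 25 mm (distance of any of punch_a, punch_b, hammer, mallet, pitch_bowl, punch_cup, wax_jar from where it was at the start of the episode above 0.025 m).
It fails at once if the die plate falls onto the bench (height (world z) of die below 0.04 m).
It fails at once if the die plate is dropped into the rack (falls into the slot faster than 0.6 m/s) (horizontal distance between die_press and bay below 0.04 m and z of die_press in the frame of bay below 0.045 m and linear speed of die above 0.6 m/s).
It also fails if it takes over 58 s, if anything falls off the work surface, if the arm or the gripper's body presses on something with over 40 N, if the wrist force passes 120 N, or if a joint passes its speed limit or range.

## Working session

There is one attempt and no reset: what is moved stays moved. The work goes in short steps, Python scripts to look and compute and a tool call to move; the robot and the scene stay as the last step left them, time stands still between calls to the robot, and variables do not carry over. Pictures are saved under pics/ and viewed, at most 10 in all, crops included, and the job is handed in when it is done.

Besides the shell and the picture viewer there is one more tool, called after "Call:" as a command line: name --argument value ..., lists and objects as JSON in quotes. send_rows: Moves the arm, as the interface text tells. Its arguments: {"type":"object","properties":{"delta_rot":{"type":"array","items":{"type":"array","items":{"type":"number"}}},"offset":{"type":"array","items":{"type":"array","items":{"type":"number"}}},"gripper":{"type":"array","items":{"type":"number"}},"force":{"type":"number"}},"required":["delta_rot","offset","gripper"]}

```bash
mkdir -p pics
cat > h.py <<'E'
import numpy as np, cv2
from workcell import readout, imaging, sign_off
from scipy.spatial.transform import Rotation as R
def save(p,n): cv2.imwrite('pics/'+n,p['color'][:,:,::-1])
def ray(p,u,v):
    d=np.array([(u-p['cx'])/p['fx'],(v-p['cy'])/p['fy'],1.0]); T=np.array(p['pose'])
    return T[:3,3],T[:3,:3]@d
def onz(p,u,v,z):
    o,d=ray(p,u,v); return o+d*(z-o[2])/d[2]
def proj(p,X):
    T=np.array(p['pose']); q=(np.atleast_2d(X)-T[:3,3])@T[:3,:3]
    return np.c_[p['fx']*q[:,0]/q[:,2]+p['cx'],p['fy']*q[:,1]/q[:,2]+p['cy']]
E
python3 - <<'E'
from h import *
s=readout.read_state(); print(s)
a=imaging.camera('scene');b=imaging.camera('top')
save(a,'s0.png');save(b,'t0.png')
for p,n in((a,'scene'),(b,'top')):
    print(n,p['fx'],p['fy'],p['cx'],p['cy'],np.round(p['pose'],3).tolist())
    for k in ['block','die','rack','bay','punch_a','pitch_bowl','hammer']:
        for m in imaging.masks_of(k,p): print(k,round(m['conf'],2),m['bbox'],np.round(cv2.minAreaRect(np.argwhere(m['mask'])[:,::-1].astype(np.float32))[0]), np.round(cv2.boxPoints(cv2.minAreaRect(np.argwhere(m['mask'])[:,::-1].astype(np.float32)))).tolist())
import pickle; pickle.dump((a,b),open('p0.pkl','wb'))
E
```

```text
{'time': 0.0, 'qpos': array([-1.31886848,  0.46942897, -0.04863432,  1.53368619,  0.02410414,
        1.14099685, -0.08229401]), 'qvel': array([-3.39015302e-03, -8.92242041e-06,  1.20102892e-04,  7.06840704e-05,
        1.31128712e-03,  1.66046548e-03, -4.28167922e-04]), 'effort': array([ 3.84320465e-04, -5.10304785e+01, -4.61637229e-02, -2.37719446e+01,
        1.07920880e-02,  7.28592873e-03, -1.02327201e-05]), 'ee_pos': array([186.88369225, 648.00833001, 230.27322577]), 'orientation': array([ 1.39916121e-01,  9.90162888e-01, -9.60781006e-04, -1.07007148e-04]), 'ft_force': array([ 0.22612011,  0.80587617, -0.54906159]), 'ft_torque': array([-0.03264945,  0.01533874,  0.00726267]), 'finger_force': 0.0, 'gripper_width': 0.997061884409713}
scene 464.70638430994336 464.70638430994336 260.80520297601447 192.33233847542743 [[0.734, 0.398, -0.55, 1228.262], [0.679, -0.442, 0.586, -727.15], [-0.01, -0.804, -0.595, 843.929], [0.0, 0.0, 0.0, 1.0]]
block 0.69 [259.8, 153.5, 88.2, 76.5] [304. 188.] [[249.0, 184.0], [286.0, 137.0], [358.0, 192.0], [321.0, 240.0]]
die 0.87 [227.3, 153.6, 37.2, 28
[... 1651 characters left out ...]
, 291.0]]
die 0.59 [183.1, 164.6, 38.4, 45.4] [202. 184.] [[182.0, 198.0], [192.0, 161.0], [222.0, 169.0], [212.0, 207.0]]
rack 0.76 [278.7, 155.5, 48.3, 55.2] [303. 184.] [[278.0, 163.0], [316.0, 155.0], [327.0, 205.0], [289.0, 213.0]]
bay 0.65 [288.0, 196.0, 31.7, 10.9] [305. 200.] [[288.0, 202.0], [319.0, 193.0], [321.0, 199.0], [290.0, 207.0]]
punch_a 0.41 [289.0, 194.0, 33.7, 11.3] [305. 200.] [[288.0, 201.0], [321.0, 194.0], [323.0, 198.0], [289.0, 206.0]]
pitch_bowl 0.6 [235.8, 102.1, 44.5, 43.2] [255. 119.] [[225.0, 129.0], [244.0, 90.0], [285.0, 110.0], [265.0, 149.0]]
hammer 0.85 [361.0, 157.3, 37.9, 73.4] [386. 193.] [[358.0, 166.0], [381.0, 155.0], [413.0, 219.0], [390.0, 230.0]]
```

Run:
```python
from h import *
import pickle; a,b=pickle.load(open('p0.pkl','rb'))
A=cv2.resize(a['color'][110:300,160:380],None,fx=2.7,fy=2.7,interpolation=2)
B=cv2.resize(b['color'][90:310,100:420],None,fx=2.5,fy=2.5,interpolation=2)
cv2.imwrite('pics/c1.png',A[:,:,::-1]);cv2.imwrite('pics/c2.png',B[:,:,::-1])
```

```text
(no output)
```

View pics/c1.png

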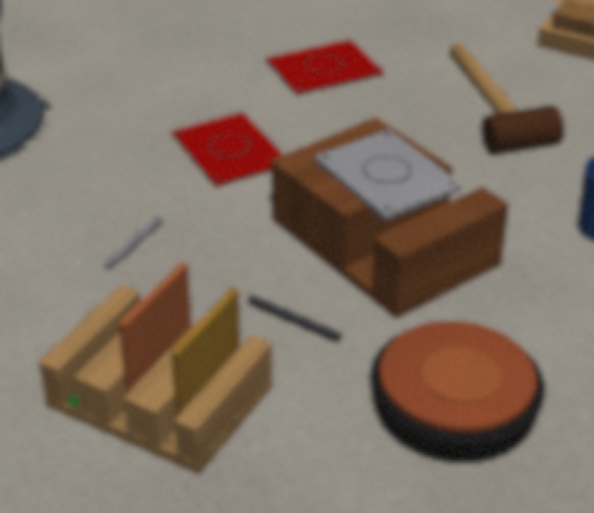

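View pics/c2.png

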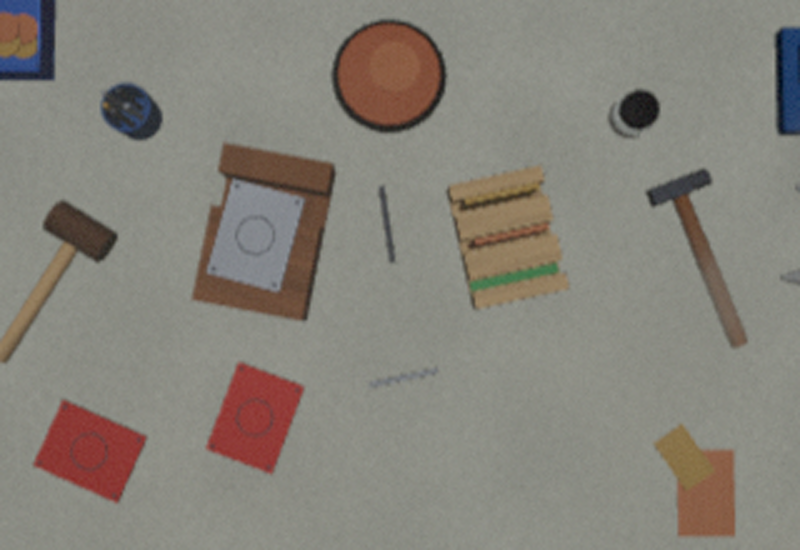

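The aluminium plate is at top (202,184) and scene (303,175). The look-alikes are two red plates at scene (244,165) and (279,134), lying on the bench, and a copper sheet at top (382,287). I choose the grey one on the block; the crops confirm it. The empty slot is the green one at top (305,200).

```bash
cat >> h.py <<'E'
def boxpts(x0,x1,y0,y1,z0,z1): return np.array([[x,y,z] for x in(x0,x1) for y in(y0,y1) for z in(z0,z1)],float)
def place(P,x,y,w):
    c,s=np.cos(w),np.sin(w); return P@np.array([[c,s,0],[-s,c,0],[0,0,1]])+[x,y,0]
def sil(p,parts,prm):
    m=np.zeros((384*4,512*4),np.uint8)
    for P in parts:
        q=proj(p,place(P,*prm)); cv2.fillConvexPoly(m,cv2.convexHull(np.round((q+.5)*4).astype(np.int32)),255)
    return cv2.resize(m,(512,384),interpolation=cv2.INTER_AREA)/255.
def fit(parts,obs,x0):
    from scipy.optimize import minimize
    f=lambda v: sum(np.abs(sil(p,parts,(v[0]*10,v[1]*10,v[2]*.1))-m).sum() for p,m in obs)
    v0=[x0[0]/10,x0[1]/10,x0[2]*10]
    best=min((minimize(f,np.add(v0,d),method='Nelder-Mead',options=dict(initial_simplex=np.add(v0,d)+np.r_[np.zeros((1,3)),1.5*np.eye(3)])) for d in([0,0,0],[.7,-.7,.7],[-.7,.7,-.7])),key=lambda r:r.fun)
    v=best.x; return np.array([v[0]*10,v[1]*10,v[2]*.1]),best.fun,sum(m.sum() for _,m in obs)
BLOCK=[boxpts(-108,108,-75,75,0,12),boxpts(-108,22,-75,75,0,82),boxpts(68,108,-75,75,0,82)]
E
python3 - <<'E'
from h import *
import pickle
a=imaging.camera('scene');b=imaging.camera('top')
pickle.dump((a,b),open('p0.pkl','wb'))
def M(n,p,uv):
    c=[m for m in imaging.masks_of(n,p) if m['mask'].any()]
    c=[m for m in c if np.hypot(*(np.argwhere(m['mask']).mean(0)[::-1]-uv))<25]
    return c[0]['mask'] if c else None
out={}
ob=[];od=[];orr=[]
for p,ub,ud,ur in((a,(304,188),(303,175),(217,249)),(b,(206,182),(202,184),(303,184))):
    d=M('die',p,ud);k=M('block',p,ub);r=M('rack',p,ur)
    print([x is not None for x in(d,k,r)])
    if k is not None and d is not None: ob.append((p,(d|k)*1.))
    if d is not None: od.append((p,d*1.))
    if r is not None: orr.append((p,r*1.))
B,f,n=fit([boxpts(-108,108,-75,75,0,82)],ob,(*onz(b,206,182,50)[:2],0)); print('block',B,f,n)
D,f,n=fit([boxpts(-65,65,-50,50,82,90)],od,(*onz(b,202,184,86)[:2],B[2])); print('die',D,f,n)
plates=[boxpts(-4,4,-50,50,14,126)+[x,0,0] for x in(0,55)]
Rk,f,n=fit([boxpts(-87,87,-65,65,0,58)]+plates,orr,(*onz(b,303,184,30)[:2],0)); print('rack',Rk,f,n)
np.savez('fit.npz',B=B,D=D,R=Rk)
O=[]
for p,(r0,c0) in((a,(120,160)),(b,(130,160))):
    im=cv2.resize(p['color'],None,fx=4,fy=4,interpolation=2)[:,:,::-1].copy()
    for P,q,c in((BLOCK[1],B,(0,255,0)),(BLOCK[2],B,(0,255,0)),(boxpts(-65,65,-50,50,82,90),D,(0,0,255)),(boxpts(-87,87,-65,65,0,58),Rk,(255,0,0)),(boxpts(-64,-46,-65,65,14,58),Rk,(255,0,255))):
        u=np.round((proj(p,place(P,*q))+.5)*4).astype(int)
        for i in range(8):
            for j in range(i):
                if bin(i^j).count('1')==1: cv2.line(im,tuple(map(int,u[i])),tuple(map(int,u[j])),c,1)
    O.append(im[r0*4:r0*4+560,c0*4:c0*4+(800)])
cv2.imwrite('pics/o1.png',cv2.resize(np.vstack(O),None,fx=.53,fy=.53,interpolation=3))
E
```

```text
[True, True, True]
[True, True, True]
block [ 5.60915527e+02  1.60307300e+02 -1.94564742e-01] 444.5137254901961 6891.0
die [ 5.55499853e+02  1.68744166e+02 -2.75275962e-01] 146.57254901960783 2087.0
rack [ 5.55882520e+02 -1.72740509e+02  2.13495542e-01] 2066.654901960784 4212.0
```

View pics/o1.png

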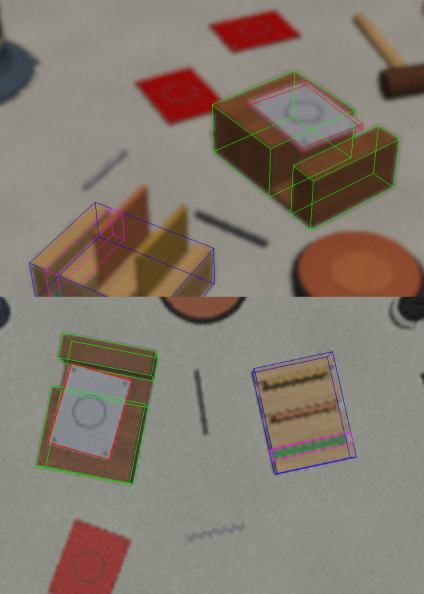

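The overlay fits the block and die well; the rack fit in the scene view is loose, so I will refine it later. Now moving above the overhang with the fingers shut.

Call:
send_rows --delta_rot '[[0,0,-0.086],[0,0,0],[0,0,0],[0,0,0],[0,0,0]]' --offset '[[-3.4,-2.7,0],[-3.4,-2.7,0],[-3.4,-2.7,0],[-3.4,-2.7,0],[-3.4,-2.7,0]]' --gripper '[0,0,0,0,0]'

```text
time: 1.7
ee_pos: [325.7, 479.5, 231.5]
orientation: [0.097, 0.995, 0.0, 0.0]
ft_force: [1.0, -0.1, 0.6]
gripper_width: 0.142
finger_force: 0.0
```

Call:
send_rows --delta_rot '[[0,0,0],[0,0,0],[0,0,0],[0,0,0],[0,0,0]]' --offset '[[-3.4,-2.7,0],[-3.4,-2.7,0],[-3.4,-2.7,0],[-3.4,-2.7,0],[-3.4,-2.7,0]]' --gripper '[0,0,0,0,0]'

```text
time: 2.2
ee_pos: [466.4, 314.2, 231.6]
orientation: [0.097, 0.995, 0.0, 0.0]
ft_force: [0.4, 0.4, -0.0]
gripper_width: 0.001
finger_force: 0.0
```

Call:
send_rows --delta_rot '[[0,0,0],[0,0,0],[0,0,0],[0,0,0],[0,0,0]]' --offset '[[-3.4,-2.7,0],[-3.4,-2.7,0],[-3.4,-2.7,0],[-3.4,-2.7,0],[-1,-1,0]]' --gripper '[0,0,0,0,0]'

```text
time: 2.7
ee_pos: [588.8, 166.0, 231.5]
orientation: [0.101, 0.995, -0.001, 0.001]
ft_force: [-0.2, -0.2, -0.3]
gripper_width: 0.001
finger_force: 0.0
```

```bash
cat >> h.py <<'E'
def wproj(p,s,X):
    Rt=R.from_quat(s['orientation']).as_matrix(); M=np.array(p['mount'])
    X=(np.atleast_2d(X)-s['ee_pos'])@Rt; q=(X-M[:3,3])@M[:3,:3]
    r=np.hypot(q[:,0],q[:,1]); th=np.arctan2(r,q[:,2]); k=th/np.maximum(r,1e-9)
    return np.c_[p['fx']*k*q[:,0]+p['cx'],p['fy']*k*q[:,1]+p['cy']]
def wire(im,u,c,f):
    u=np.round((u+.5)*f).astype(int)
    for i in range(8):
        for j in range(i):
            if bin(i^j).count('1')==1: cv2.line(im,tuple(map(int,u[i])),tuple(map(int,u[j])),c,1)
E
python3 - <<'E'
from h import *
s=readout.read_state();p=imaging.camera('wrist');F=np.load('fit.npz')
print(s['ee_pos'],s['orientation'],p['fx'],p['cx'],p['cy'],np.round(p['mount'],3).tolist())
im=cv2.resize(p['color'],None,fx=1.5,fy=1.5)[:,:,::-1].copy()
for P,q,c in((BLOCK[1],F['B'],(0,255,0)),(BLOCK[2],F['B'],(0,255,0)),(boxpts(-65,65,-50,50,82,90),F['D'],(0,0,255)),(boxpts(-87,87,-65,65,0,58),F['R'],(255,0,0))):
    wire(im,wproj(p,s,place(P,*q)),c,1.5)
cv2.imwrite('pics/w1.png',im)
E
```

```text
[588.76531565 166.01605827 231.4728631 ] [ 0.10089019  0.99489627 -0.00112087  0.00115381] 297.3186396354542 256.4141402626239 190.24750909385202 [[0.001, -0.949, -0.315, 81.207], [1.0, 0.0, 0.001, -0.63], [-0.0, -0.315, 0.949, -142.511], [0.0, 0.0, 0.0, 1.0]]
```

View pics/w1.png

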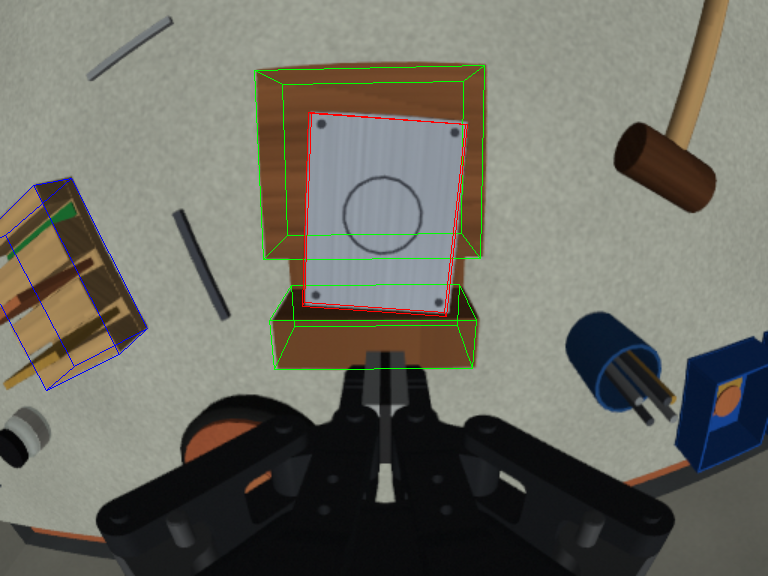

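The wrist overlay agrees with the block, die (383,215) and rack within a couple of mm. Lowering over the overhang.

Call:
send_rows --delta_rot '[[0,0,0],[0,0,0],[0,0,0],[0,0,0],[0,0,0]]' --offset '[[-2.6,-0.8,0],[0,0,4.5],[0,0,4.5],[0,0,3.8],[0,0,0]]' --gripper '[0,0,0,0,0]'

```text
time: 3.25
ee_pos: [604.6, 159.7, 97.8]
orientation: [0.096, 0.995, -0.002, -0.006]
ft_force: [-0.3, 0.1, 0.3]
gripper_width: -0.002
finger_force: 0.0
```

Call:
send_rows --delta_rot '[[0,0,0],[0,0,0],[0,0,0],[0,0,0],[0,0,0]]' --offset '[[0,0,0.5],[0,0,0.5],[0,0,0.4],[0,0,0.4],[0,0,0.3]]' --gripper '[0,0,0,0,0]'

```text
time: 3.75
ee_pos: [612.3, 159.1, 84.2]
orientation: [0.097, 0.995, 0.001, 0.003]
ft_force: [3.7, -0.6, 4.2]
gripper_width: -0.001
finger_force: 2.4
```

Call:
send_rows --delta_rot '[[0,0,0],[0,0,0],[0,0,0],[0,0,0],[0,0,0]]' --offset '[[0,0,0.4],[0,0,0.4],[0,0,0.4],[0,0,0.3],[0,0,0]]' --gripper '[0,0,0,0,0]'

```text
time: 4.25
ee_pos: [607.3, 158.1, 65.4]
orientation: [0.097, 0.995, -0.001, -0.003]
ft_force: [-0.1, -0.3, 0.4]
gripper_width: 0.003
finger_force: 0.0
```

Run:
```python
from h import *
s=readout.read_state();print(s['ft_force'],s['finger_force'])
a=imaging.camera('scene');w=imaging.camera('wrist')
A=cv2.resize(a['color'][120:250,230:390],None,fx=3,fy=3,interpolation=2)
W=cv2.resize(w['color'],(520,390))
cv2.imwrite('pics/a2.png',np.hstack([A[:390,:280*1],A[:390,280:480],W[:, :300]])[:,:,::-1])
```

```text
[-0.10083767 -0.25518995  0.42245668] 0.0
```

View pics/a2.png

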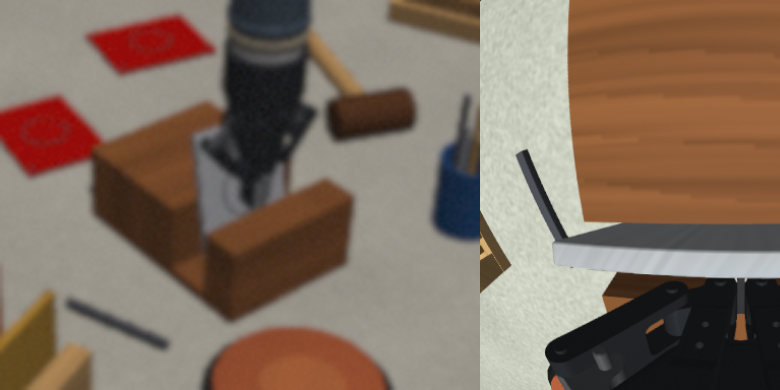

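The plate has tipped up and stands in the trough with no force on the fingers. Retreating upward.

Call:
send_rows --delta_rot '[[0,0,0],[0,0,0],[0,0,0],[0,0,0],[0,0,0]]' --offset '[[-0.6,0,-0.8],[0,0,-3],[-1,0,-4.5],[0,0,-4.5],[0,0,-4.5]]' --gripper '[0,0,0,0,0]'

```text
time: 4.85
ee_pos: [625.5, 155.1, 242.7]
orientation: [0.098, 0.995, -0.0, 0.0]
ft_force: [0.6, 0.7, 0.9]
gripper_width: 0.001
finger_force: 0.0
```

Call:
send_rows --delta_rot '[[0,0,0],[0,0,0],[0,0,0],[0,0,0],[0,0,0]]' --offset '[[3,0,-3],[3.5,0,-3],[3,0,0],[0,0,0],[0,0,0]]' --gripper '[1,1,1,1,1]'

```text
time: 5.35
ee_pos: [532.1, 173.9, 301.2]
orientation: [0.097, 0.995, 0.0, 0.0]
ft_force: [0.6, -0.1, 0.0]
gripper_width: 0.847
finger_force: 0.0
```

```bash
cat > look.py <<'E'
from h import *
from scipy.optimize import minimize
import sys
F=np.load('fit.npz');Bx=F['B']
s=readout.read_state();p=imaging.camera('wrist')
a=imaging.camera('scene');b=imaging.camera('top')
obs=[]
for q in(p,a,b):
    ms=[m for m in imaging.masks_of('die',q)]
    print([(round(m['conf'],2),np.round(m['bbox']).tolist()) for m in ms]); obs.append(ms)
im=cv2.resize(p['color'],None,fx=1.5,fy=1.5)[:,:,::-1].copy()
wire(im,wproj(p,s,place(BLOCK[1],*Bx)),(0,255,0),1.5);wire(im,wproj(p,s,place(BLOCK[2],*Bx)),(0,255,0),1.5)
if obs[0]: cv2.drawContours(im,cv2.findContours(cv2.resize(obs[0][0]['mask'].astype(np.uint8),None,fx=1.5,fy=1.5),0,1)[0],-1,(255,255,0),1)
cv2.imwrite('pics/'+sys.argv[1],im)
import pickle; pickle.dump((s,p,a,b,obs),open('p1.pkl','wb')); print(s['ee_pos'],s['orientation'])
E
python3 look.py w2.png
```

```text
[(0.97, [208.0, 200.0, 88.0, 12.0]), (0.73, [194.0, 1.0, 72.0, 43.0])]
[(0.71, [225.0, 151.0, 39.0, 30.0]), (0.66, [294.0, 159.0, 29.0, 40.0]), (0.57, [256.0, 121.0, 43.0, 26.0])]
[(0.84, [116.0, 253.0, 43.0, 36.0]), (0.67, [200.0, 238.0, 18.0, 28.0]), (0.61, [193.0, 168.0, 30.0, 13.0])]
[532.11005796 173.87247946 301.17803546] [9.69789154e-02 9.95286270e-01 2.91627278e-04 4.94839220e-04]
```

View pics/w2.png

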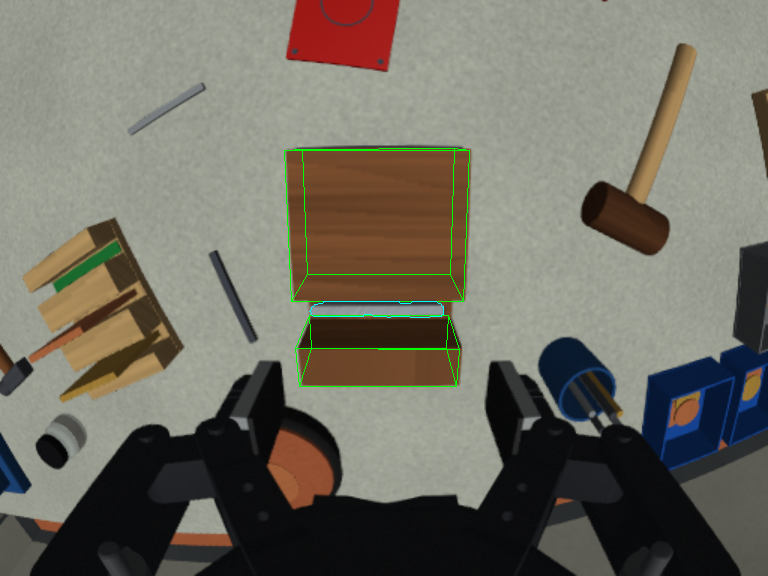

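The wrist view shows the raised plate edge at (377,310), leaning against the trough edge. Fitting its lean with the masks.

```bash
cat > fitlean.py <<'E'
from h import *
from scipy.optimize import minimize
import pickle
s,p,a,b,obs=pickle.load(open('p1.pkl','rb'));Bx=np.load('fit.npz')['B']
def pose(v):
    th,y,w=v; t=70/np.sin(th); Rb=R.from_euler('z',Bx[2]+w)*R.from_euler('y',th)
    e=place(np.array([[22,y,82.]]),*Bx)[0]
    o=e+Rb.apply([t-65,0,0]); return Rb,o
def pts(v,x0,x1=65):
    Rb,o=pose(v); return Rb.apply(boxpts(x0,x1,-50,50,0,8))+o
def hull(u,f=4):
    m=np.zeros((384*f,512*f),np.uint8); cv2.fillConvexPoly(m,cv2.convexHull(np.round((u+.5)*f).astype(np.int32)),1); return m
def down(m): return cv2.resize(m.astype(np.float32),(512,384),interpolation=cv2.INTER_AREA)
bank=proj(a,place(BLOCK[2],*Bx))
mw=obs[0][0]['mask']*1.; ms=[m for m in obs[1] if 285<m['bbox'][0]<300][0]['mask']*1.
mt=[m for m in obs[2] if 140<m['bbox'][1]<190][0]['mask']*1.
hb=hull(bank)
def cost(v,full=False):
    x1=65-70/np.sin(v[0]); 
    x1=-x1 if False else 65-70/np.sin(v[0])
    cw=np.abs(down(hull(wproj(p,s,pts(v,-65,x1))))-mw).sum()/mw.sum()
    h=hull(proj(a,pts(v,-65,65)));h[hb>0]=0
    cs=np.abs(down(h)-ms).sum()/ms.sum()
    ct=np.abs(down(hull(proj(b,pts(v,-65,x1))))-mt).sum()/mt.sum()
    return (cw,cs,ct) if full else cw+cs+.3*ct
for th in np.radians([50,55,60,65,70,75,80]):
    r=minimize(lambda q:cost((th,q[0]*10,q[1]*.1)),[.2,-.5],method='Nelder-Mead',options=dict(maxiter=60,initial_simplex=[[.2,-.5],[.9,-.5],[.2,.3]]))
    v=(th,r.x[0]*10,r.x[1]*.1); Rb,o=pose(v)
    print(np.degrees(th),np.round(v,3),round(r.fun,3),np.round(cost(v,True),2),'lift',np.round(o+Rb.apply([-65,0,4]),1))
E
python3 fitlean.py
```

```text
50.0 [0.873 1.181 0.141] 2.078 [1.54 0.27 0.89] lift [561.  158.4 114.2]
55.0 [ 0.96  -1.476 -0.03 ] 1.884 [1.43 0.17 0.95] lift [560.5 159.6 120.8]
59.99999999999999 [1.047 0.284 0.062] 1.584 [1.2  0.12 0.88] lift [561.6 159.1 126.6]
65.0 [ 1.134 -1.281  0.034] 1.2 [0.86 0.1  0.8 ] lift [563.8 157.8 131.5]
70.0 [ 1.222 -0.762  0.012] 0.659 [0.33 0.12 0.7 ] lift [567.4 158.1 135.5]
75.0 [ 1.309 -0.666  0.007] 0.573 [0.25 0.14 0.6 ] lift [571.5 157.5 138.6]
80.0 [ 1.396 -1.284  0.006] 1.101 [0.75 0.15 0.67] lift [576.1 156.  140.7]
```

```bash
cat >> fitlean.py <<'E'
v=(np.radians(72.5),-.7,.01);Rb,o=pose(v);print('lift',o+Rb.apply([-65,0,4]))
st=readout.read_state();print(st['qpos'])
T=R.from_quat(st['orientation'])
px,py,pz=Rb.as_matrix().T
for sg in(1,-1):
    G=R.from_matrix(np.c_[sg*py,sg*pz,px]);
    # tool x = y x z
    G=R.from_matrix(np.c_[np.cross(sg*pz,px),sg*pz,px]); rv=(T.inv()*G).as_rotvec(); print(sg,rv,rv/11,np.linalg.norm(rv)/11)
E
python3 fitlean.py | tail -4
```

```text
[-0.51894103  0.22516421  0.15588226  1.72758268 -0.0370064   1.19272174
  1.02173597]
1 [-0.24184484 -0.23796017  1.54637463] [-0.02198589 -0.02163274  0.14057951] 0.14392343203451527
-1 [ 0.23868077 -0.2425772  -1.5684429 ] [ 0.02169825 -0.02205247 -0.14258572] 0.14590343595411734
```

Call:
send_rows --delta_rot '[[-0.022,-0.0216,0.1406],[-0.022,-0.0216,0.1406],[-0.022,-0.0216,0.1406],[-0.022,-0.0216,0.1406],[-0.022,-0.0216,0.1406]]' --offset '[[0,0,0],[0,0,0],[0,0,0],[0,0,0],[0,0,0]]' --gripper '[0.5,0.5,0.5,0.5,0.5]'

```text
time: 6.15
ee_pos: [532.7, 173.4, 300.0]
orientation: [0.436, 0.897, 0.049, 0.058]
ft_force: [-0.2, 0.2, -0.6]
gripper_width: 0.5
finger_force: 0.0
```

Call:
send_rows --delta_rot '[[-0.022,-0.0216,0.1406],[-0.022,-0.0216,0.1406],[-0.022,-0.0216,0.1406],[-0.022,-0.0216,0.1406],[-0.022,-0.0216,0.1406]]' --offset '[[0,0,0],[0,0,0],[0,0,0],[0,0,0],[0,0,0]]' --gripper '[0.5,0.5,0.5,0.5,0.5]'

```text
time: 6.65
ee_pos: [532.5, 173.6, 300.0]
orientation: [0.716, 0.683, 0.091, 0.109]
ft_force: [0.7, -0.3, 0.2]
gripper_width: 0.5
finger_force: 0.0
```

Call:
send_rows --delta_rot '[[-0.022,-0.0216,0.1406],[0,0,0],[0,0,0],[0,0,0],[0,0,0]]' --offset '[[0,0,0],[0,0,0],[0,0,0],[0,0,0],[0,0,0]]' --gripper '[0.5,0.5,0.5,0.5,0.5]'

```text
time: 7.15
ee_pos: [532.6, 173.5, 300.3]
orientation: [0.76, 0.632, 0.098, 0.117]
ft_force: [-0.0, -0.1, -0.5]
gripper_width: 0.498
finger_force: 0.0
```

```bash
cat > go.py <<'E'
import fitlean as f
from h import *
st=readout.read_state();T=R.from_quat(st['orientation'])
Rb,o=f.pose((np.radians(72.5),-.7,.01)); print('T',np.round(T.as_matrix(),3).tolist(),st['ee_pos'],'px',Rb.as_matrix().T[0])
for d in(-60,36): # TCP distance along the plate below lift end
    X=o+Rb.apply([-65+d,0,4]); print(d,X,'tool cm',np.round(T.inv().apply(X-st['ee_pos'])/10,2))
p=imaging.camera('wrist')
im=cv2.resize(p['color'],None,fx=1.5,fy=1.5)[:,:,::-1].copy()
wire(im,wproj(p,st,Rb.apply(boxpts(-65,65,-50,50,0,8))+o),(0,0,255),1.5)
wire(im,wproj(p,st,place(BLOCK[1],*f.Bx)),(0,255,0),1.5)
cv2.imwrite('pics/w3.png',im)
E
python3 go.py | tail -3
```

```text
T [[0.182, 0.938, 0.296], [0.983, -0.174, -0.054], [0.001, 0.301, -0.954]] [532.57451177 173.51748512 300.31530733] px [ 0.29559868 -0.05518513 -0.95371695]
-60 [551.6474872  161.10168915 194.40904384] tool cm [-0.88 -1.18 10.73]
36 [580.02496037 155.80391638 102.85221657] tool cm [-0.89 -1.19 20.33]
```

View pics/w3.png

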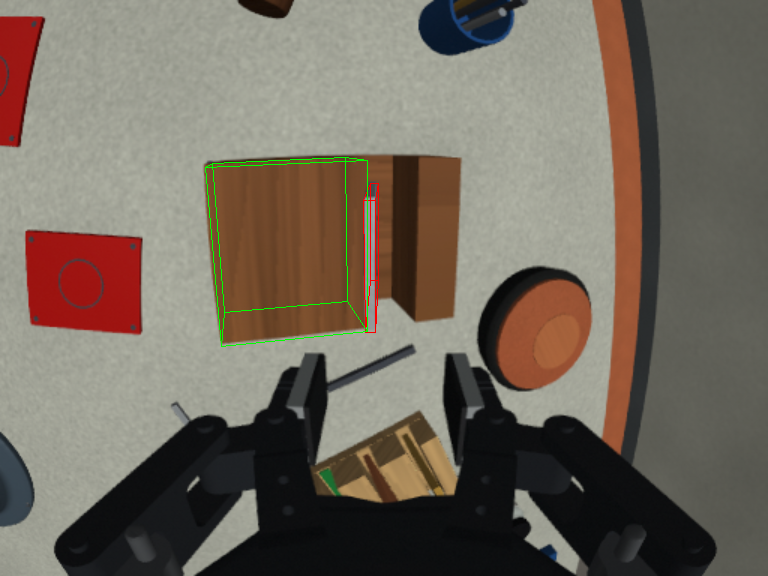

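The overlay fits the plate at (372,265). Descending along it.

Call:
send_rows --delta_rot '[[0,0,0],[0,0,0],[0,0,0],[0,0,0],[0,0,0]]' --offset '[[-0.9,-1.2,3],[0,0,4],[0,0,4],[0,0,0],[0,0,0]]' --gripper '[0.5,0.5,0.5,0.5,0.5]'

```text
time: 7.7
ee_pos: [552.1, 161.1, 191.9]
orientation: [0.76, 0.632, 0.097, 0.117]
ft_force: [0.2, 0.4, 0.9]
gripper_width: 0.501
finger_force: 0.0
```

Call:
send_rows --delta_rot '[[0,0,0],[0,0,0],[0,0,0],[0,0,0],[0,0,0]]' --offset '[[0,0,2.5],[0,0,2.5],[0,0,2.5],[0,0,1.8],[0,0,0]]' --gripper '[0.5,0.5,0.5,0.5,0.5]'

```text
time: 8.2
ee_pos: [579.9, 156.5, 103.4]
orientation: [0.76, 0.632, 0.098, 0.117]
ft_force: [-1.0, -0.6, 0.9]
gripper_width: 0.503
finger_force: 0.0
```

Call:
send_rows --delta_rot '[[0,0,0],[0,0,0],[0,0,0],[0,0,0],[0,0,0]]' --offset '[[0,0,0],[0,0,0],[0,0,0],[0,0,0],[0,0,0]]' --gripper '[0.3,0.15,0,0,0]' --force 60

```text
time: 8.7
ee_pos: [580.2, 157.0, 104.9]
orientation: [0.76, 0.632, 0.099, 0.117]
ft_force: [-4.0, -0.4, 7.6]
gripper_width: 0.085
finger_force: 62.0
```

Call:
send_rows --delta_rot '[[0,0,0],[0,0,0],[0,0,0],[0,0,0],[0,0,0]]' --offset '[[0,0,-1.5],[0,0,-2.5],[0,0,-3],[0,0,-3],[0,0,-4]]' --gripper '[0,0,0,0,0]'

```text
time: 9.2
ee_pos: [535.7, 162.9, 236.7]
orientation: [0.76, 0.632, 0.096, 0.116]
ft_force: [0.6, 0.4, -3.0]
gripper_width: 0.087
finger_force: 60.3
```

```bash
cat > rack.py <<'E'
from h import *
F=np.load('fit.npz');st=readout.read_state();T=R.from_quat(st['orientation'])
b=imaging.camera('top');a=imaging.camera('scene');r0=F['R']
print(st['ee_pos'],st['gripper_width'],st['finger_force'],st['qpos'])
# refine rack: bay mask + green colour in top view, at z=16
for q,n in((b,'top'),(a,'scene')):
    h=cv2.cvtColor(q['color'],cv2.COLOR_RGB2HSV); g=((h[...,0]>42)&(h[...,0]<85)&(h[...,1]>90)&(h[...,2]>40)).astype(np.uint8)
    k,l,sts,c=cv2.connectedComponentsWithStats(g); 
    for i in range(1,k):
        if sts[i,4]>15:
            re=cv2.minAreaRect(np.argwhere(l==i)[:,::-1].astype(np.float32)); print(n,sts[i],re,onz(q,*re[0],16))
print('bay from fit',place(np.array([[-55,0,16.]]),*r0),r0)
E
python3 rack.py
```

```text
[535.69924673 162.94292885 236.68743308] 0.08735802878326981 60.270477533340454 [-0.74946529  0.1577322   0.31391727  2.00449587  0.18947148  0.75066443
 -0.75279991]
top [289 196  34  10  76] ((305.3826904296875, 200.4602813720703), (2.2517542839050293, 33.94625473022461), 77.73522186279297) [ 501.21017415 -184.9130995    16.        ]
bay from fit [[ 502.13122572 -184.39376444   16.        ]] [ 5.55882520e+02 -1.72740509e+02  2.13495542e-01]
```

```bash
cat > g2.py <<'E'
from h import *
st=readout.read_state();T=R.from_quat(st['orientation']);w=.2135
y=np.array([np.cos(w),np.sin(w),0]);z=np.array([0,0,-1.]);G=R.from_matrix(np.c_[np.cross(y,z),y,z])
rv=(T.inv()*G).as_rotvec();print(st['ee_pos'],'rot',np.round(rv,4),np.linalg.norm(rv))
d=np.array([501.5,-184.7,255])-st['ee_pos'];print('after rot, tool cm',np.round(G.inv().apply(d)/10,2),'tool axes now',np.round(T.inv().apply(d)/10,2))
E
python3 g2.py
```

```text
[538.85155324 165.32905461 242.22787534] rot [ 0.3095  0.0538 -0.3937] 0.5036974916151311
after rot, tool cm [-33.42 -11.07  -1.28] tool axes now [-35.09   3.02  -0.67]
```

Call:
send_rows --delta_rot '[[0.0774,0.0135,-0.0984],[0.0774,0.0135,-0.0984],[0.0774,0.0135,-0.0984],[0.0774,0.0135,-0.0984],[0,0,0]]' --offset '[[0,0,-0.5],[0,0,-0.5],[0,0,-0.3],[0,0,0],[0,0,0]]' --gripper '[0,0,0,0,0]'

```text
time: 9.8
ee_pos: [536.1, 163.4, 248.5]
orientation: [0.629, 0.777, -0.005, -0.001]
ft_force: [1.0, -0.5, -3.6]
gripper_width: 0.081
finger_force: 60.3
```

Call:
send_rows --delta_rot '[[0,0,0],[0,0,0],[0,0,0],[0,0,0],[0,0,0]]' --offset '[[-2,-0.7,0],[-3.4,-1.1,0],[-3.4,-1.1,0],[-3.4,-1.1,0],[-3.4,-1.1,0]]' --gripper '[0,0,0,0,0]'

```text
time: 10.3
ee_pos: [516.3, -0.1, 249.6]
orientation: [0.629, 0.777, -0.005, -0.001]
ft_force: [0.7, -0.3, -2.7]
gripper_width: 0.086
finger_force: 60.3
```

Call:
send_rows --delta_rot '[[0,0,0],[0,0,0],[0,0,0],[0,0,0],[0,0,0]]' --offset '[[-3.4,-1.1,0],[-3.4,-1.1,0],[-3.4,-1.1,0],[-3.4,-1.1,0],[-2,-0.7,0]]' --gripper '[0,0,0,0,0]'

```text
time: 10.8
ee_pos: [498.9, -165.0, 250.8]
orientation: [0.631, 0.776, -0.005, -0.001]
ft_force: [0.0, 0.1, -2.3]
gripper_width: 0.083
finger_force: 60.3
```

Call:
send_rows --delta_rot '[[0,0,0],[0,0,0],[0,0,0],[0,0,0],[0,0,0]]' --offset '[[-2,-0.6,0],[0,0,0],[0,0,0],[0,0,0],[0,0,0]]' --gripper '[0,0,0,0,0]'

```text
time: 11.3
ee_pos: [499.3, -181.5, 251.2]
orientation: [0.628, 0.779, -0.004, -0.001]
ft_force: [-0.3, -0.1, -2.7]
gripper_width: 0.089
finger_force: 60.4
```

```bash
python3 g2.py
python3 - <<'E'
from h import *
r0=np.load('fit.npz')['R']
st=readout.read_state();p=imaging.camera('wrist');a=imaging.camera('scene');T=R.from_quat(st['orientation'])
im=p['color'][:,:,::-1].copy()
wire(im,wproj(p,st,place(boxpts(-87,87,-65,65,0,58),*r0)),(255,0,0),1)
wire(im,wproj(p,st,place(boxpts(-64,-46,-65,65,16,58),*r0)),(255,0,255),1)
D=T.apply(boxpts(-50,50,-4,4,-36,94))+st['ee_pos']
wire(im,wproj(p,st,D),(0,0,255),1)
ia=a['color'][:,:,::-1].copy(); f=3
ia=cv2.resize(ia,None,fx=f,fy=f,interpolation=2); wire(ia,proj(a,D),(0,0,255),f); wire(ia,proj(a,place(boxpts(-64,-46,-65,65,16,58),*r0)),(255,0,255),f)
ia=ia[120*f:120*f+480,140*f:140*f+330]
cv2.imwrite('pics/w4.png',np.hstack([cv2.resize(im,(460,345)),np.zeros((345,2,3),np.uint8),cv2.resize(ia,(237,345))]))
cv2.imwrite('pics/w4b.png',np.hstack([im[:384,:460],ia[:384]]))
E
```

```text
[ 499.31756585 -181.49590405  251.15315864] rot [-0.0083  0.0033  0.0003] 0.008941433867724547
after rot, tool cm [-0.36  0.15 -0.38] tool axes now [-0.36  0.14 -0.38]
```

View pics/w4b.png

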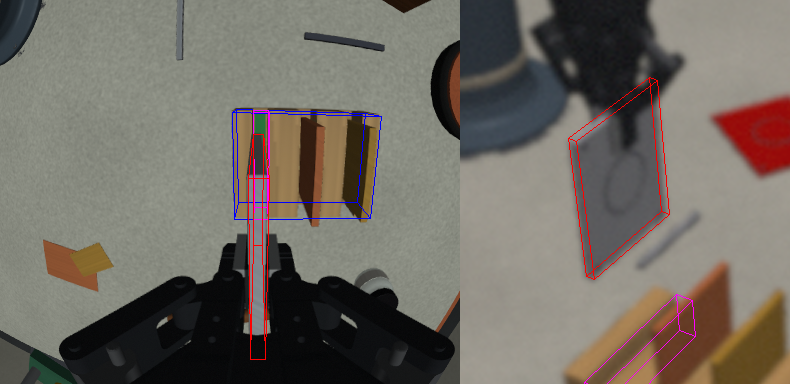

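The wrist view shows the held plate (258,180) lined up with the green slot, and the scene crop confirms the hold. Correcting 4 mm and lowering.

Call:
send_rows --delta_rot '[[-0.008,0.003,0],[0,0,0],[0,0,0],[0,0,0],[0,0,0]]' --offset '[[-0.4,0.2,0],[0,0,3],[0,0,3],[0,0,2.5],[0,0,0]]' --gripper '[0,0,0,0,0]'

```text
time: 11.9
ee_pos: [499.7, -185.8, 163.2]
orientation: [0.628, 0.778, -0.002, -0.003]
ft_force: [0.0, 0.3, -3.8]
gripper_width: 0.083
finger_force: 60.4
```

```bash
python3 g2.py
python3 - <<'E'
from h import *
r0=np.load('fit.npz')['R']
st=readout.read_state();p=imaging.camera('wrist');T=R.from_quat(st['orientation'])
im=cv2.resize(p['color'],None,fx=2,fy=2)[:,:,::-1].copy()
wire(im,wproj(p,st,place(boxpts(-64,-46,-65,65,16,58),*r0)),(255,0,255),2)
D=T.apply(boxpts(-50,50,-4,4,-36,94))+st['ee_pos']
wire(im,wproj(p,st,D),(0,0,255),2)
cv2.imwrite('pics/w5.png',cv2.resize(im[60:480,330:780],None,fx=1.4,fy=1.4))
E
```

```text
[ 499.67193466 -185.76256     163.19963073] rot [-0.007  -0.0022 -0.0017] 0.007540872256543931
after rot, tool cm [ 0.07  0.2  -9.18] tool axes now [ 0.09  0.14 -9.18]
```

View pics/w5.png

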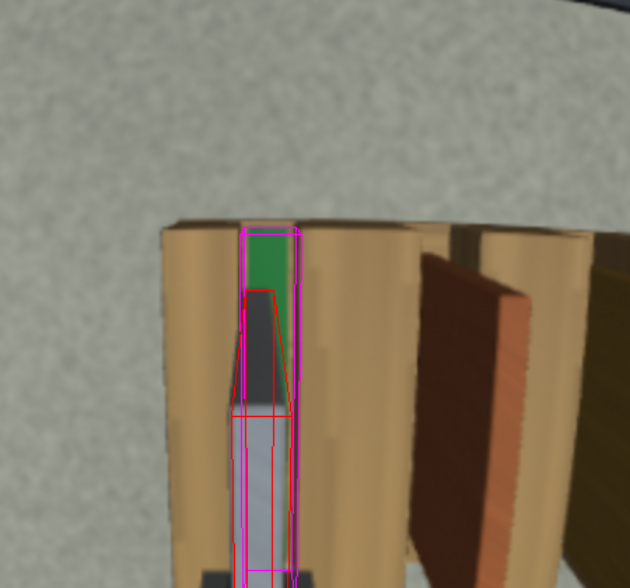

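The plate bottom (259,290) is about 2 mm left of the slot's middle (268,260). Shifting, then lowering.

Call:
send_rows --delta_rot '[[-0.007,-0.002,0],[0,0,0],[0,0,0],[0,0,0],[0,0,0]]' --offset '[[0,0.15,0],[0,0,0.5],[0,0,1],[0,0,1],[0,0,0]]' --gripper '[0,0,0,0,0]'

```text
time: 12.45
ee_pos: [502.5, -185.8, 139.7]
orientation: [0.628, 0.778, 0.001, 0.002]
ft_force: [-0.5, 0.3, -3.9]
gripper_width: 0.084
finger_force: 60.2
```

Call:
send_rows --delta_rot '[[0,0,0],[0,0,0],[0,0,0],[0,0,0],[0,0,0]]' --offset '[[0,0,1],[0,0,0.6],[0,0,0.3],[0,0,0],[0,0,0]]' --gripper '[0,0,0,0,0]'

```text
time: 12.95
ee_pos: [503.9, -186.4, 122.4]
orientation: [0.628, 0.778, 0.002, 0.003]
ft_force: [0.9, -0.5, -2.8]
gripper_width: 0.086
finger_force: 60.3
```

Call:
send_rows --delta_rot '[[0,0,0],[0,0,0],[0,0,0],[0,0,0],[0,0,0]]' --offset '[[0,0,0.2],[0,0,0.2],[0,0,0.2],[0,0,0],[0,0,0]]' --gripper '[0,0,0,0,0]'

```text
time: 13.45
ee_pos: [503.8, -186.3, 116.3]
orientation: [0.628, 0.778, 0.002, 0.003]
ft_force: [-0.2, -0.6, -3.1]
gripper_width: 0.081
finger_force: 60.3
```

Call:
send_rows --delta_rot '[[0,0,0],[0,0,0],[0,0,0],[0,0,0],[0,0,0]]' --offset '[[0,-0.1,0.2],[0,0,0.1],[0,0,0.1],[0,0,0],[0,0,0]]' --gripper '[0,0,0,0,0]'

```text
time: 13.95
ee_pos: [502.9, -186.6, 112.5]
orientation: [0.628, 0.778, 0.002, 0.003]
ft_force: [-0.8, -0.1, -0.7]
gripper_width: 0.083
finger_force: 60.8
```

Call:
send_rows --delta_rot '[[0,0,0],[0,0,0],[0,0,0],[0,0,0],[0,0,0]]' --offset '[[0,0,0.1],[0,0,0.1],[0,0,0.1],[0,0,0],[0,0,0]]' --gripper '[0,0,0,0,0]'

```text
time: 14.45
ee_pos: [503.5, -187.2, 112.2]
orientation: [0.629, 0.778, 0.003, 0.004]
ft_force: [-5.5, 1.2, 20.9]
gripper_width: 0.084
finger_force: 63.7
```

The plate stands on the floor. Relieving the force and releasing.

Call:
send_rows --delta_rot '[[0,0,0],[0,0,0],[0,0,0],[0,0,0],[0,0,0]]' --offset '[[0,0,-0.2],[0,0,0],[0,0,0],[0,0,0],[0,0,0]]' --gripper '[0,0,0.12,0.16,0.2]' --force 20

```text
time: 14.95
ee_pos: [503.0, -186.3, 111.1]
orientation: [0.628, 0.778, 0.002, 0.003]
ft_force: [0.2, 0.5, 0.9]
gripper_width: 0.2
finger_force: 0.0
```

Call:
send_rows --delta_rot '[[0,0,0],[0,0,0],[0,0,0],[0,0,0],[0,0,0]]' --offset '[[0,0,0],[0,0,0],[0,0,0],[0,0,0],[0,0,0]]' --gripper '[0.25,0.3,0.4,0.5,0.5]'

```text
time: 15.45
ee_pos: [502.9, -186.5, 111.3]
orientation: [0.628, 0.778, 0.002, 0.003]
ft_force: [-0.7, 0.1, -0.5]
gripper_width: 0.497
finger_force: 0.0
```

Run:
```python
from h import *
p=imaging.camera('wrist');a=imaging.camera('scene')
A=cv2.resize(a['color'][170:300,160:290],(390,390),interpolation=2)
cv2.imwrite('pics/w6.png',np.hstack([p['color'][:384,130:500],A[:384]])[:,:,::-1])
```

```text
(no output)
```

View pics/w6.png

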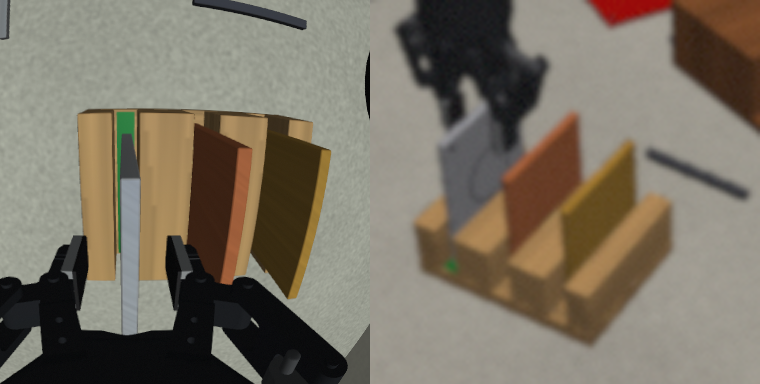

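The plate stands upright in the green slot (wrist image at (130,180)), with the fingers clear on both sides. Retreating.

Call:
send_rows --delta_rot '[[0,0,0],[0,0,0],[0,0,0],[0,0,0],[0,0,0]]' --offset '[[0,0,-1.5],[0,0,-3],[0,0,-4],[0,0,-4],[0,0,-2]]' --gripper '[0.5,0.5,0.5,0.5,0.5]'

```text
time: 16.05
ee_pos: [503.1, -187.1, 260.0]
orientation: [0.628, 0.778, 0.003, 0.006]
ft_force: [0.9, -0.2, -0.2]
gripper_width: 0.497
finger_force: 0.0
```

Call:
send_rows --delta_rot '[[0,0,0],[0,0,0],[0,0,0],[0,0,0],[0,0,0]]' --offset '[[0,0,0],[0,0,0],[0,0,0],[0,0,0],[0,0,0]]' --gripper '[0.5,0.5,0.5,0.5,0.5]'

```text
time: 16.55
ee_pos: [501.4, -186.2, 255.3]
orientation: [0.628, 0.778, 0.001, 0.002]
ft_force: [-0.6, -0.5, -0.7]
gripper_width: 0.501
finger_force: 0.0
```

Run:
```python
from h import *
r0=np.load('fit.npz')['R'];b=imaging.camera('top');a=imaging.camera('scene')
for q in(a,b):
    print([(round(m['conf'],2),m['bbox']) for m in imaging.masks_of('die',q)])
D=boxpts(-59,-51,-50,50,16,146)
print(proj(a,place(D,*r0)).min(0),proj(a,place(D,*r0)).max(0),proj(b,place(D,*r0)).min(0),proj(b,place(D,*r0)).max(0))
print(sign_off())
```

```text
[(0.9, [256.6, 121.1, 45.1, 26.3]), (0.81, [227.2, 152.4, 36.5, 27.5]), (0.59, [183.9, 197.8, 27.4, 51.9])]
[(0.93, [115.0, 249.0, 43.6, 44.2]), (0.86, [177.0, 231.0, 44.2, 48.1]), (0.66, [180.1, 144.9, 55.0, 73.8]), (0.48, [296.8, 199.3, 10.8, 7.9]), (0.29, [340.2, 124.1, 23.6, 20.7])]
[182.13574378 194.40768524] [213.24920402 257.14166999] [291.07512398 194.30764728] [326.01807953 204.32799768]
the job is handed in; nothing more can be done
None
```

The aluminium plate was tipped up in the trough, lifted out and set down on edge, pressed end down, in the rack's empty slot. I handed the job in at about 16.6 s with the gripper clear; the last pictures show it standing upright there, but no verdict came back.

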